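# Hang the work lamp in the bench stand's snap hook

### The job

Hang the cordless work lamp on the red snap hook of the bench stand: bring its hanging bar over the hook's nose from the front and press it down gently on the sprung gate until it goes through and the gate snaps shut above it. Never force the hook, and leave the lamp let go, hanging still in the closed hook; leave the other things on the bench where they are.

Things in the scene. Friction and masses are not known exactly. Their poses are not given: they have to be found in the camera images.
- lamp: Loose cordless lamp, 0.3 to 0.42 kg, upright on the bench; the same when turned half round. Origin: centre of its underside, z up. Round body 60 mm across, 52 mm tall: black foot, white light band, yellow cap. Two flat steel straps (12 mm in x, 4 in y, centred at y = -21 and 21) rise from the cap and carry the hanging bar (lamp_bar).
- lamp_bar (a point): Middle of the steel hanging bar: round, 8 mm thick, along the lamp's y, axis 156 mm above the lamp's underside. Below it is the window for the hook, which passes along the lamp's x: 100 mm high (lamp z 52 to 152), 38 wide. Nothing lies above the bar.
- lamp_grip (a point): Grip point 7 mm above the lamp bar's axis, midway between two orange cheeks at the bar's ends. Each cheek is 20 mm in x, lamp z 134 to 178 mm; their outer faces are 50 mm apart along the lamp's y, inner faces 38. Grip them from above, fingers closing along the lamp's y.
- stand: Fixed stand: green base 110 x 100 x 12 mm, post 20 mm thick, red collar with the snap hook. Origin: post's axis at bench level, z up. The hook reaches along -x in the plane y = 0. It was clamped up to 14 mm above or below and up to 7 mm in or out (along x) of its MIDDLE setting: no listed pose shows this, see or feel it. It does not slip. Nothing of the stand is higher than the nose.
- hook_nose (a point): Top of the nose's tip at the MIDDLE setting (true one up to 14 mm off in z, 7 in x): stand x = -60, z = 238.5 mm. The nose, 6 mm thick, runs from here over the gate's end to the hook's front wall (8 mm rod, inner face x = -77, outer x = -85). Behind the tip the throat, open from above, reaches back to the hinge at x = -35.
- hook_entry (a point): Where the bar's axis should go through the gate: 1 mm clear behind the nose's tip. Stand x = -55, z = 230 mm (hinge height), MIDDLE setting. Farther back needs more force and may jam. At x = -47.5 the bar comes down in the throat at any setting; drawn to -x it then meets the nose. Over 18 N between stand and lamp or robot counts as forcing.
- hook_bowl (a point): Where the axis of the lamp's bar comes to rest in the hook's bowl at the MIDDLE setting: stand x = -58, z = 199 mm. The rod below is 8 mm thick, underside at z = 187 mm, and rises to both sides, to the front wall and to the collar.
- gate (a joint): Gate angle: 0 shut, 1.3 rad fully open. Steel tongue 32 x 9 x 4 mm, hinged level with hook_entry and 21 mm behind it, reaching under the nose. Opens down into the bowl only, springs shut. Takes 6 N, rising to about 12 N. Pressed some 26 mm below hinge height, the bar slips off it at about 1 rad and it snaps shut; the bowl is 5 mm lower. The lamp's weight won't open it.
- screw_box: Bystander: white plastic box with orange lid, 81 x 106 x 65 mm. Origin: centre of its underside.
- rivet_pot: Bystander: green open cup, 68 mm across, 60 mm tall. Origin: centre of its underside.
- hammer: Bystander: hammer lying on the bench, 270 mm long along its x.
- spanner: Bystander: spanner lying on the bench, 180 mm long along its x.
Things that resemble listed ones, but are neither listed nor needed, are in the scene too. There is more than one size of the stand; the one meant has the size given above.

How it is judged (in metres and radians):
On the way, in this order (a step that is already met when the one before it is completed fails the run):
1. the lamp presses the gate open (past 0.5 rad) (value of joint gate above 0.5 rad and contact force between lamp and stand above 1 N), for 0.05 s.
2. the gate has snapped shut with the bar below it in the hook (x of lamp_bar in the frame of stand between -0.085 and -0.033 m and y of lamp_bar in the frame of stand between -0.016 and 0.016 m and z of lamp_bar in the frame of stand between 0.179 and 0.2175 m and value of joint gate below 0.1 rad), for 0.2 s.
At the end, for the whole second after the job is handed in: The lamp hangs released from the hook: in the stand's frame the middle of its bar is at x -85 to -33 mm, y within 16 mm of 0, z 179 to 217 mm (in the bowl); the gate is shut (below 0.1 rad), the lamp upright within 0.2 rad, borne by the hook and slower than 0.05 m/s (all of step 2 and angle between lamp's own z axis and vertical below 0.2 rad and linear speed of lamp below 0.05 m/s and contact force between lamp and stand above 1 N); the robot touches nothing.
It fails at once if more than 18 N between the lamp and the stand (contact force between lamp and stand above 18 N).
It fails at once if more than 18 N between the robot and the stand (contact force between any of the fingers, the arm and stand above 18 N).
It fails at once if a bystander moved more than 20 mm (distance of any of screw_box, rivet_pot, hammer, spanner from where it was at the start of the episode above 0.02 m).
It also fails if it takes over 64 s, if anything falls off the work surface, if the arm or the gripper's body presses on something with over 40 N, if the wrist force passes 120 N, or if a joint passes its speed limit or range.

### The arm

A 7-joint arm with a two-finger parallel gripper is mounted at the origin on the work surface. World frame = base frame: x ahead of the robot, y to its left, z up, the work surface at z = 0. Lengths are in mm, angles in rad, forces in N, time in s.
With the tool pointing down it reaches from about 350 to 900 mm from the base axis. Payload 19.9 kg.
Tool frame: the origin (TCP) lies at the very end of the fingers, on their centre line; the grasp point (between the pads) lies 19 mm behind it (r.grasp_offset is the distance from the TCP to the grasp point, in mm); z points along the fingers, y is the line along which they close (so a half turn about z gives the same grasp; the last joint's range is limited). The gripper opens to 94 mm and grips with 3 to 60 N. Pads are 16 mm wide; open, the fingers measure 119 mm over their backs; the gripper's body (75 mm by 177 mm) begins 78 mm behind the grasp point.
Start: joints at [-1.333, 0.417, -0.01, 1.614, 0.005, 1.111, -0.053], TCP at [172.592, 600.675, 205.425] pointing down, gripper open.
Joint ranges: [-2.81, 2.81], [-0.39, 2.02], [-1.27, 1.25], [0.06, 2.57], [-1.19, 4.33], [0.19, 2], [-2.82, 2.82]. Speed limits (rad/s): [1.89, 1.89, 2.39, 2.39, 3.01, 3.01, 3.01].

### API

Orientations are given as a unit quaternion [w, x, y, z].
In Python, from bench import r gives the robot as it stands. Calls block until the motion is done:
- r.move_to(position, orientation): joint-space move of the TCP to a pose.
- r.servo_line(position, max_speed=150, rotation=None, threshold=None): straight line of the TCP; rotation=None keeps the orientation; max_speed is the mean speed in mm/s. With threshold (N) it stops when the force on the tool has changed by that much, and returns True; else False.
- r.set_joints(angles): joint-space move.
- r.command_gripper(opening, effort=None): finger opening in mm; effort is the grip in N (None keeps the last); returns when the fingers have stopped.
- r.wait(seconds).
- r.ik(position, orientation): joint angles nearest the present ones, or None.
- r.observe(): the state.
- r.snapshot(name): name is "scene" or "top" or "wrist"; returns (picture, depth): 480x640x3 uint8, red, green, blue; 480x640 float32, mm along the optical axis (not along the pixel's ray), 0 where there is no reading.
- r.get_calibration(name): a dict with "intrinsics" (3x3 intrinsics, pixels), "rvec" (rotation vector, rad) and "tvec" (3), from world to camera coordinates, as OpenCV has them. Camera axes: x right, y down, z forward; pixel columns grow to the right and rows downward; lengths in mm; the calibration is good to about 2 mm. A picture is of the moment at which its call begins: read the wrist's pose just before it. get_calibration takes no time and is no camera call; for the wrist camera it gives the pose at the moment of the call.
A pose or a line that the arm cannot do raises r.Unreachable and nothing moves.
- r.hand_in(): hands the job in; it is judged then, once.
The state is a dict: "time": time; "joint_positions": joint angles; "joint_vel": joint speeds; "joint_torque": joint torques, N m; "tcp_pos": TCP position; "tool_rot": TCP orientation; "wrist_force": force on the tool from outside, world axes, zero at the start; "wrist_torque": the same for the moment, N m; "finger_gap": finger opening in mm; "gripper_force": force on a finger pad.
Only numpy, scipy, OpenCV 4.12 (cv2) and the standard library are available. Lean on these libraries where they do the work, as an engineer would, in place of code of your own. Each camera call takes 0.05 s, during which the arm holds its last target. There are 200 camera calls.

## Working session

There is one attempt and no reset: what is moved stays moved. The work goes in short steps, each a Python script; the robot and the scene stay as the last script left them, time stands still between calls to the robot, and variables do not carry over. Pictures are saved under pics/ and viewed, at most 10 in all, crops included, and the job is handed in when it is done.

```bash
ls; mkdir -p pics
cat > h.py <<'E'
from bench import r
import numpy as np, cv2
def snap(n):
    c=r.get_calibration(n); im,d=r.snapshot(n)
    R=cv2.Rodrigues(np.array(c["rvec"],float))[0]; t=np.array(c["tvec"],float).ravel(); K=np.array(c["intrinsics"],float)
    return im,d,(K,R,t)
def cloud(d,cal):
    K,R,t=cal; v,u=np.mgrid[:d.shape[0],:d.shape[1]]
    P=np.stack([(u-K[0,2])/K[0,0]*d,(v-K[1,2])/K[1,1]*d,d],-1)
    W=(P-t)@R; W[d<=0]=np.nan; return W
def plane(u,v,z,cal):
    K,R,t=cal; c=-R.T@t; q=R.T@np.linalg.inv(K)@[u,v,1]; return c+q*(z-c[2])/q[2]
def proj(p,cal):
    K,R,t=cal; q=K@(R@np.array(p,float)+t); return q[:2]/q[2]
def save(n,im): cv2.imwrite("pics/"+n,cv2.cvtColor(im,cv2.COLOR_RGB2BGR))
E
python3 - <<'E'
from h import *
for n in("scene","top"):
    im,d,cal=snap(n); save(n+".png",im); np.savez(n+".npz",im=im,d=d,K=cal[0],R=cal[1],t=cal[2]); print(n,-cal[1].T@cal[2],(d>0).mean())
print(r.observe())
E
```

```text
pics
scene [1204.60579781  592.529631   1253.4726776 ] 0.99591796875
top [ 401.7996669   -13.70395865 1107.15462787] 0.9959993489583333
{'time': 0.1, 'joint_positions': array([-1.33253619,  0.41788947, -0.01031485,  1.61410021,  0.00474085,
        1.11068456, -0.05297812]), 'joint_vel': array([ 0.00066597, -0.00248632,  0.00016552, -0.00118224,  0.00037577,
        0.0006117 , -0.00136748]), 'joint_torque': array([ 7.96944969e-04, -8.52586842e+01,  6.40103091e-01, -4.26701975e+01,
       -4.87762748e-02,  1.63487886e-02,  1.20518876e-04]), 'tcp_pos': array([172.50281239, 600.38187635, 204.90907437]), 'tool_rot': array([-1.62151974e-05,  1.39395222e-01,  9.90236685e-01, -5.29333918e-04]), 'wrist_force': array([-0.82787955,  1.24590735, -0.26998462]), 'wrist_torque': array([ 0.00256657, -0.0189961 , -0.0394745 ]), 'gripper_force': 0.0, 'finger_gap': 93.92243187751907}
```

View pics/scene.png

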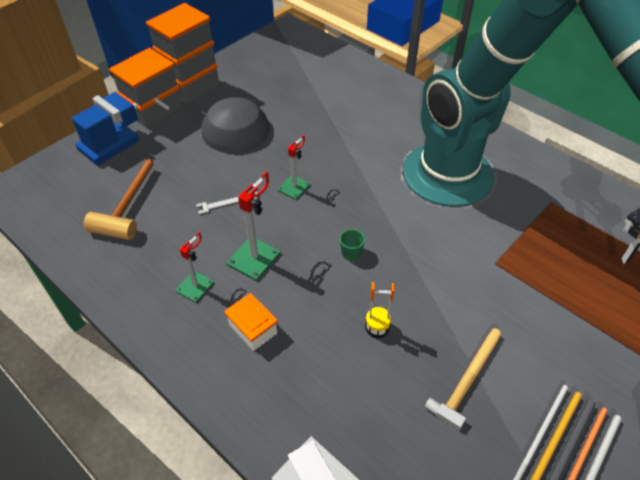

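View pics/top.png

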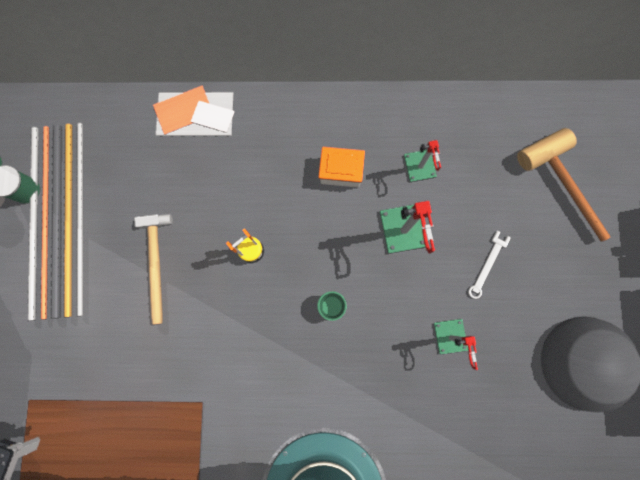

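The scene shows three look-alike stands. In the top view they are at (403,230), which is large, and at (420,165) and (450,337), which are small. The large one should be the 110x100 mm stand, which I'll check by measuring its base. The lamp is at (249,249), the box at (342,166), the pot at (332,306), the hammer at (153,265) and the spanner at (488,265).

Run:
```python
from h import *
L={}
for n in("top","scene"):
    f=np.load(n+".npz"); L[n]=(f["im"],f["d"],(f["K"],f["R"],f["t"]))
im,d,cal=L["top"]; W=cloud(d,cal)
hsv=cv2.cvtColor(im,cv2.COLOR_RGB2HSV); H,S,V=cv2.split(hsv)
g=((H>50)&(H<85)&(S>90)&(abs(W[...,2]-12)<9)).astype(np.uint8)
for c in cv2.findContours(g,0,1)[0]:
    if cv2.contourArea(c)<200: continue
    q=np.array([plane(*p[0],12,cal)[:2] for p in c],np.float32); print("green",c.mean(0),cv2.minAreaRect(q))
roi=lambda a,b,c,e:(slice(c,e),slice(a,b))
s=roi(385,450,190,265); red=((H<8)|(H>172))&(S>150)
P=W[s][red[s]]; print("red top",len(P),np.nanpercentile(P,[0,2,50,98,100],axis=0))
s=roi(215,275,220,270)
for nm,m in(("yellow",(H>24)&(H<34)&(S>150)),("orange",(H>4)&(H<20)&(S>150))):
    mm=m[s].astype(np.uint8); n_,lab,st,ce=cv2.connectedComponentsWithStats(mm)
    for i in range(1,n_):
        if st[i,4]>8: Q=W[s][lab==i]; print(nm,st[i,4],ce[i]+[215,220],np.nanmedian(Q,0),np.nanmax(Q,0))
im2,d2,c2=L["scene"]; W2=cloud(d2,c2); h2=cv2.cvtColor(im2,cv2.COLOR_RGB2HSV); H,S=h2[...,0],h2[...,1]
for nm,m,b in(("yellow",(H>24)&(H<34)&(S>150),(355,405,270,345)),("orange",(H>4)&(H<20)&(S>150),(355,405,270,345)),("red",((H<8)|(H>172))&(S>150),(230,280,160,220))):
    s=roi(*b); n_,lab,st,ce=cv2.connectedComponentsWithStats(m[s].astype(np.uint8))
    for i in range(1,n_):
        if st[i,4]>8: Q=W2[s][lab==i]; print("scene",nm,st[i,4],ce[i]+[b[0],b[2]],np.nanmedian(Q,0),np.nanmax(Q,0),np.nanmin(Q,0))
a=im[185:270,370:455]; b=im[215:275,215:275]
save("crop.png",np.hstack([cv2.resize(a,(500,500),interpolation=2),cv2.resize(im2[160:280,220:290],(290,500),interpolation=2)]))
```

```text
green [[450.30322581 336.96774194]] ((358.4247131347656, -299.873291015625), (72.09136962890625, 65.88892364501953), 8.554137229919434)
green [[332.140625 306.375   ]] ((427.1270751953125, -17.745439529418945), (48.00298309326172, 48.49772262573242), 0.47463637590408325)
green [[401.20994475 229.7679558 ]] ((619.6303100585938, -190.98899841308594), (108.02821350097656, 91.79039001464844), 10.278395652770996)
green [[419.60583942 165.51824818]] ((783.7142333984375, -238.8936767578125), (72.77845001220703, 65.39053344726562), 11.386185646057129)
red top 385 [[ 528.72826076 -262.26763981    5.77125268]
 [ 531.65826596 -211.04672881  205.39775746]
 [ 603.36575319 -200.65274766  242.60858666]
 [ 627.11925711 -181.55954806  250.93443327]
 [ 629.94184072 -180.03562893  253.62498133]]
yellow 34 [246.58823529 240.58823529] [578.7595602  187.20417546  53.02669338] [586.32499202 199.37837447 158.71456693]
yellow 281 [251.0569395  250.74733096] [555.00146433 175.9965051   52.4538473 ] [587.38202104 208.28242611  58.75631968]
orange 34 [247.17647059 233.88235294] [573.60723901 163.98575127 177.62734713] [583.51116793 172.96089755 182.99500804]
orange 35 [230.62857143 246.68571429] [544.83499432 198.76197517 177.82996932] [566.92358413 239.24155447 181.54839936]
scene yellow 411 [377.72019465 318.42092457] [567.59995698 187.77596703  48.61317254] [595.06230387 216.46240247  78.46511499] [508.07572955 139.67444063  -6.57644147]
scene orange 57 [372.24561404 289.94736842] [582.1104203  172.35827999 162.72507766] [589.11546394 178.45322051 182.08453465] [462.45947597  88.23825787  -6.40497795]
scene orange 57 [392.05263158 291.14035088] [554.01358399 206.94526683 165.34723996] [560.77637181 212.32390017 177.62713328] [429.74649872 130.56249286  -3.76480691]
scene red 372 [250.53494624 195.04569892] [ 612.99223388 -194.44626154  234.04381001] [ 633.28165491 -172.04600245  249.7842855 ] [ 375.92585221 -407.641129    -10.79459018]
```

View pics/crop.png

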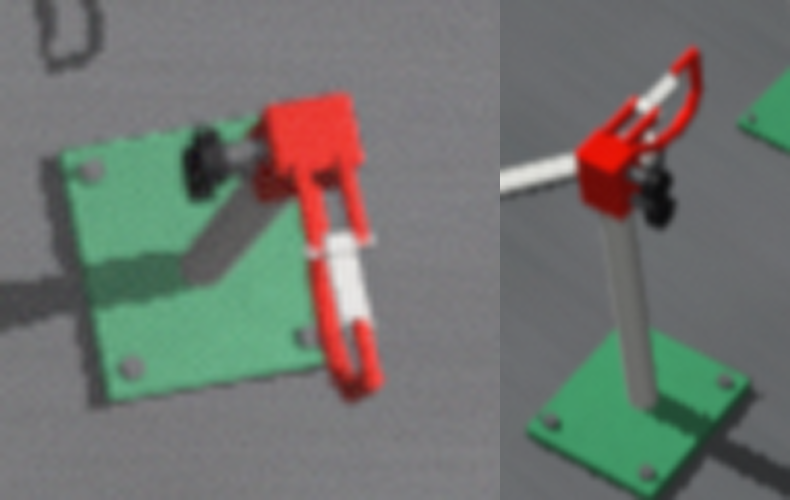

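The large stand at top (403,230) has a base of about 108x92 mm with part of it hidden. That fits 110x100, while the other two are about 72x66, so this is the one meant. In the crop its hook points towards -x, at a yaw of about 10°. Next I'll move above the lamp and look from close by.

```bash
cat >> h.py <<'E'
def quat(beta):  # tool down, closing line at angle beta (deg)
    a=np.deg2rad(beta+90)/2; return np.array([0,np.cos(a),np.sin(a),0])
E
python3 - <<'E'
from h import *
for b in(130,-50,100,-80):
    print(b,[ (None if j is None else np.round(j,2)) for j in (r.ik([558,183,380],quat(b)),r.ik([565,-200,300],quat(b)))])
b=130 if r.ik([558,183,380],quat(130)) is not None and abs(r.ik([558,183,380],quat(130))[6])<2 else -50
r.move_to([558,183,380],quat(b))
im,d,cal=snap("wrist"); save("w1.png",im); np.savez("w1.npz",im=im,d=d,K=cal[0],R=cal[1],t=cal[2]); print(b,r.observe()["time"],-cal[1].T@cal[2])
E
```

```text
130 [array([-0.57,  0.25,  0.25,  1.47, -0.06,  1.44,  1.95]), array([ 0.95,  0.43, -0.91,  1.54,  0.34,  1.34,  2.28])]
-50 [array([-0.84,  0.27,  0.6 ,  1.48, -0.15,  1.44, -1.11]), array([-0.49,  0.49,  1.12,  1.59, -0.45,  1.35, -0.19])]
100 [array([-0.62,  0.25,  0.32,  1.47, -0.08,  1.44,  1.44]), array([-0.42,  0.43,  0.98,  1.58, -0.37,  1.32,  2.35])]
-80 [array([-0.91,  0.29,  0.7 ,  1.48, -0.18,  1.44, -1.6 ]), array([-0.48,  0.48,  1.09,  1.59, -0.44,  1.34, -0.73])]
130 2.2833 [503.05659407 139.19829517 560.25506824]
```

View pics/w1.png

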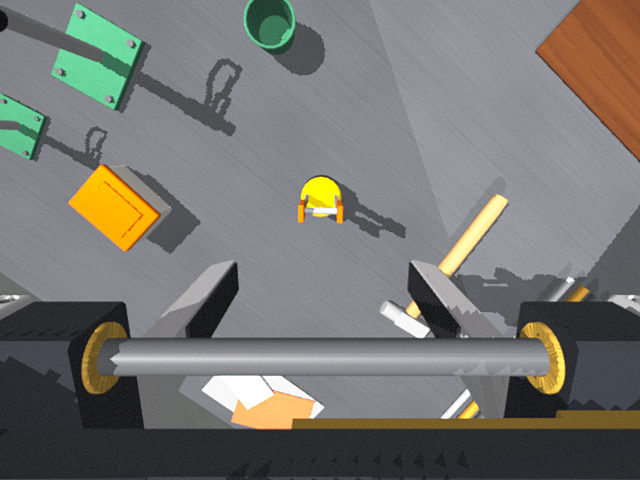

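The wrist view shows the lamp at (320,200), with its cheeks at (301,213) and (340,213) almost parallel to the closing line. I'll measure the cheeks next, then the hook from the same camera above the stand.

```bash
cat >> h.py <<'E'
def lampfit(im,d,cal,roi=None):
    W=cloud(d,cal); H,S,V=cv2.split(cv2.cvtColor(im,cv2.COLOR_RGB2HSV))
    m=((H>4)&(H<22)&(S>150)&(W[...,2]>165)&(W[...,2]<190)).astype(np.uint8)
    n,lab,st,ce=cv2.connectedComponentsWithStats(m); o=[]
    for i in range(1,n):
        if st[i,4]>15:
            c=cv2.minAreaRect(np.argwhere(lab==i)[:,::-1].astype(np.float32)); o.append((st[i,4],plane(*c[0],178,cal),ce[i],np.nanmedian(W[lab==i],0)))
    return o
E
python3 - <<'E'
from h import *
f=np.load("w1.npz"); cal=(f["K"],f["R"],f["t"]); o=lampfit(f["im"],f["d"],cal)
for x in o: print(x)
# bench-level check of depth/plane & cap centre
W=cloud(f["d"],cal); H,S,V=cv2.split(cv2.cvtColor(f["im"],cv2.COLOR_RGB2HSV))
m=((H>22)&(H<34)&(S>150)&(W[...,2]<62)&(W[...,2]>45)).astype(np.uint8); m[:150]=0;m[250:]=0
c=max(cv2.findContours(m,0,1)[0],key=cv2.contourArea); (u,v),rad=cv2.minEnclosingCircle(c); print("cap",plane(u,v,52,cal),rad)
g=((H>50)&(H<85)&(S>90)&(abs(W[...,2]-12)<6)).astype(np.uint8); g[:,160:]=0
for c in cv2.findContours(g,0,1)[0]:
    if cv2.contourArea(c)>1500:
        q=np.array([plane(*p[0],12,cal)[:2] for p in c],np.float32); print("green",cv2.minAreaRect(q))
E
```

```text
(np.int32(79), array([574.53367196, 166.62080311, 178.        ]), array([300.65822785, 212.93670886]), array([576.05396102, 168.06635249, 178.97296062]))
(np.int32(81), array([547.13766821, 200.98259936, 178.        ]), array([339.40740741, 213.12345679]), array([547.70253015, 201.10254999, 179.04896973]))
cap [560.13264465 183.04664846  52.        ] 19.686809539794922
green ((782.744140625, -235.9759979248047), (75.01598358154297, 69.33447265625), 11.476877212524414)
green ((619.9520874023438, -191.89492797851562), (109.44613647460938, 103.45208740234375), 10.33012580871582)
```

Run:
```python
from h import *
r.move_to([565,-202,340],quat(100.3))
im,d,cal=snap("wrist"); save("w2.png",im[80:330,160:480].repeat(2,0).repeat(2,1)); np.savez("w2.npz",im=im,d=d,K=cal[0],R=cal[1],t=cal[2]); print(r.observe()["time"],-cal[1].T@cal[2],cal[1][2],proj([561,-203,240],cal),np.round(r.observe()["joint_positions"],2))
```

```text
3.775 [ 495.7291505  -212.79506402  520.50784668] [ 0.23833565  0.04471807 -0.97015278] [319.82717067 226.9495747 ] [-0.15  0.31  0.57  1.51 -0.17  1.37  2.19]
```

View pics/w2.png

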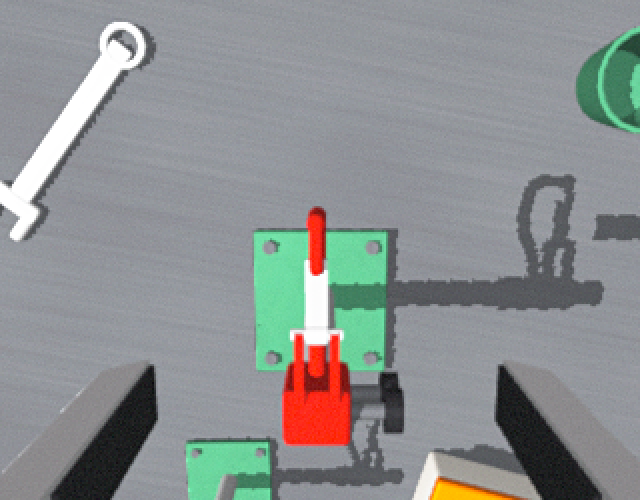

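The hook is seen from above. The nose's front end is at pixel (318,184), its tip meets the white gate at (318,216), and the hinge pin is at (318,248). I'll read a profile down that column.

Run:
```python
from h import *
f=np.load("w2.npz"); im,d=f["im"],f["d"]; cal=(f["K"],f["R"],f["t"]); W=cloud(d,cal)
H,S,V=cv2.split(cv2.cvtColor(im,cv2.COLOR_RGB2HSV))
g=((H>50)&(H<85)&(S>90)&(abs(W[...,2]-12)<6)).astype(np.uint8)
for c in cv2.findContours(g,0,1)[0]:
    if cv2.contourArea(c)>1500:
        q=np.array([plane(*p[0],12,cal)[:2] for p in c],np.float32); rr=cv2.minAreaRect(q); print("green",rr)
yaw=np.deg2rad(10.35); O=np.array([619.9,-191.9]); ex=np.array([np.cos(yaw),np.sin(yaw)]); ey=np.array([-ex[1],ex[0]])
for v in range(180,268,2):
    cols=range(314,323); 
    p=np.nanmedian(W[v,316:321],0); q=p[:2]-O
    red=[u for u in range(290,350) if (H[v,u]<8 or H[v,u]>172) and S[v,u]>150]
    print(v,np.round([q@ex,q@ey,p[2]],1),"HSV",H[v,318],S[v,318],V[v,318],(red[0],red[-1]) if red else "")
```

```text
green ((615.1365966796875, -167.079345703125), (109.45697784423828, 44.98109436035156), 10.483203887939453)
green ((360.638671875, -299.56182861328125), (71.74745178222656, 67.06472778320312), 9.189321517944336)
180 [-76.1  -4.8   1.3] HSV 106 18 157 
182 [-73.   -4.9   0.5] HSV 92 21 155 
184 [-94.4  -2.  228.3] HSV 1 214 130 (317, 320)
186 [-94.4  -1.8 244.1] HSV 1 212 124 (315, 321)
188 [-93.6  -1.7 249.5] HSV 2 231 240 (314, 322)
190 [-92.1  -1.7 249.4] HSV 2 230 255 (314, 322)
192 [-90.7  -1.7 251.1] HSV 3 241 255 (313, 322)
194 [-89.1  -1.7 250.8] HSV 2 240 255 (314, 322)
196 [-87.6  -1.7 250.5] HSV 3 231 255 (315, 322)
198 [-86.   -1.7 250.6] HSV 2 225 255 (315, 322)
200 [-84.3  -1.7 250.7] HSV 3 236 255 (315, 322)
202 [-82.8  -1.7 250.7] HSV 2 222 255 (315, 322)
204 [-81.   -1.7 250.8] HSV 2 233 255 (315, 322)
206 [-79.5  -1.7 250.2] HSV 3 228 255 (315, 322)
208 [-77.8  -1.7 250.3] HSV 3 239 255 (315, 322)
210 [-76.3  -1.7 250.8] HSV 2 225 255 (315, 320)
212 [-74.7  -1.7 251.5] HSV 2 229 255 (315, 320)
214 [-73.2  -1.7 251. ] HSV 3 238 255 (315, 321)
216 [-71.3  -1.7 250.6] H
[... 371 characters left out ...]
-1.8 244.2] HSV 90 1 253 
238 [-51.6  -1.8 244.7] HSV 0 0 252 
240 [-49.9  -1.8 244.7] HSV 0 0 252 
242 [-48.3  -1.8 244.6] HSV 150 1 254 
244 [-46.6  -1.8 245.2] HSV 150 1 243 
246 [-45.3  -1.7 247.6] HSV 0 0 254 
248 [-43.7  -1.7 246.6] HSV 0 0 254 (308, 328)
250 [-41.7  -1.8 246.6] HSV 90 4 255 (307, 328)
252 [-32.   -2.1 220.8] HSV 0 81 253 (307, 329)
254 [-30.3  -2.1 221.7] HSV 4 255 255 (307, 329)
256 [-28.5  -2.1 221.5] HSV 4 251 255 (307, 329)
258 [-26.2  -2.1 220.5] HSV 3 220 255 (307, 329)
260 [-24.6  -2.1 221.5] HSV 5 255 255 (307, 329)
262 [-22.6  -2.2 221.5] HSV 3 236 255 (305, 332)
264 [-21.1  -2.6 222.7] HSV 4 255 255 (304, 333)
266 [-19.5  -2.1 223.2] HSV 3 238 255 (303, 333)
```

Measured in the frame of the base centre, the nose top is at z≈250.7, about 12 mm above middle. The tip is at x≈-70 and the hook's plane at y≈-1.8. Now I'll grasp the lamp.

Run:
```python
from h import *
b=128.5
r.move_to([560.6,183.5,280],quat(b))
r.servo_line([560.6,183.5,144],max_speed=120)
r.command_gripper(46,effort=40); r.wait(0.2)
o=r.observe(); print(o["time"],o["finger_gap"],o["gripper_force"],o["wrist_force"],o["tcp_pos"])
p=o["tcp_pos"]
r.servo_line([p[0],p[1],300],max_speed=120)
o=r.observe(); print(o["time"],o["finger_gap"],o["gripper_force"],o["wrist_force"],o["tcp_pos"])
r.move_to([440,-100,300],quat(100.35))
im,d,cal=snap("wrist"); save("w3.png",im); np.savez("w3.npz",im=im,d=d,K=cal[0],R=cal[1],t=cal[2])
o=r.observe(); print(o["time"],o["wrist_force"],o["tcp_pos"],np.round(o["joint_positions"],2))
```

```text
7.4583 49.62617844079465 39.97561454772949 [ 1.50339109 -0.62862618  0.31486969] [560.58511821 183.45754623 143.99496627]
8.9083 49.516412679509244 39.97308075428009 [-0.90012396  0.06325648 -3.75542744] [560.30280214 183.38949283 299.28841737]
10.1333 [-0.39011242 -0.18727805 -3.35459175] [440.79473081 -98.75227184 299.95665153] [-0.5  -0.    0.66  1.91  0.    1.23  1.91]
```

View pics/w3.png

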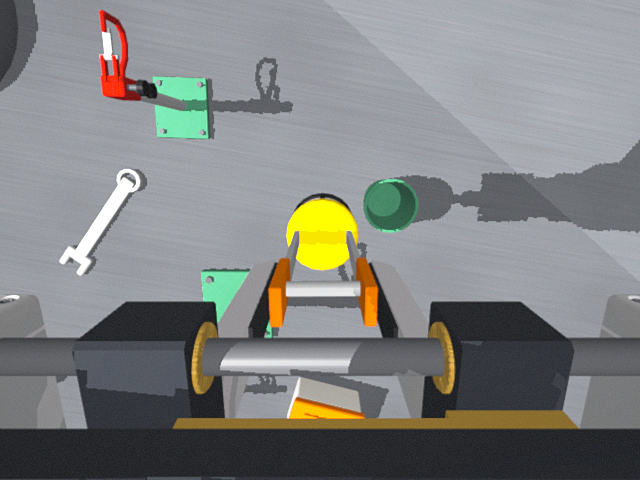

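The lamp is held upright between the fingers, with the bar at (323,289), and weighs about 3.4 N. Next is the approach from the front with the bar above the nose, and then feeling for the nose.

```bash
cat >> h.py <<'E'
yaw=np.deg2rad(10.35); O=np.array([619.9,-191.9]); ex=np.array([np.cos(yaw),np.sin(yaw)]); ey=np.array([-ex[1],ex[0]])
def wp(x,z,y=-1.8): return np.r_[O+x*ex+y*ey,z-12]     # TCP for bar at (x,y,z) in base-centre frame
def st():
    o=r.observe(); q=o["tcp_pos"][:2]-O; return np.round([o["time"],q@ex,q@ey,o["tcp_pos"][2]+12,*o["wrist_force"]],2)
E
python3 - <<'E'
from h import *
f=np.load("w3.npz"); cal=(f["K"],f["R"],f["t"]); im=f["im"]
col=cv2.cvtColor(im,cv2.COLOR_RGB2GRAY)[275:303,322]; print(col)
b=plane(322,289,312,cal)[:2]; t=np.array([440.79,-98.75]); print("bar-tcp",(b-t)@ex,(b-t)@ey)
r.servo_line(wp(-165,268),max_speed=150); print(st())
r.servo_line(wp(-57,268),max_speed=80,threshold=5) and print("HIT"); print(st())
r.wait(0.3); print(st())
im,d,cal=snap("wrist"); save("w4.png",im[100:400,160:480].repeat(2,0).repeat(2,1)); np.savez("w4.npz",im=im,d=d,K=cal[0],R=cal[1],t=cal[2])
E
```

```text
[158 161 162 163 159 144 139 144 165 176 183 193 210 230 229 230 227 233
 231 232 229 160 104  90  98  96  92  95]
bar-tcp 2.087869183759182 0.1805905435066708
[ 1.1170e+01 -1.6467e+02 -1.1600e+00  2.6810e+02 -3.7000e-01  1.2000e-01
 -3.0300e+00]
[ 12.67 -57.36  -1.91 268.14   0.64   0.59  -3.58]
[ 1.2970e+01 -5.7080e+01 -1.8000e+00  2.6808e+02  4.7000e-01 -9.0000e-02
 -3.1200e+00]
```

View pics/w4.png

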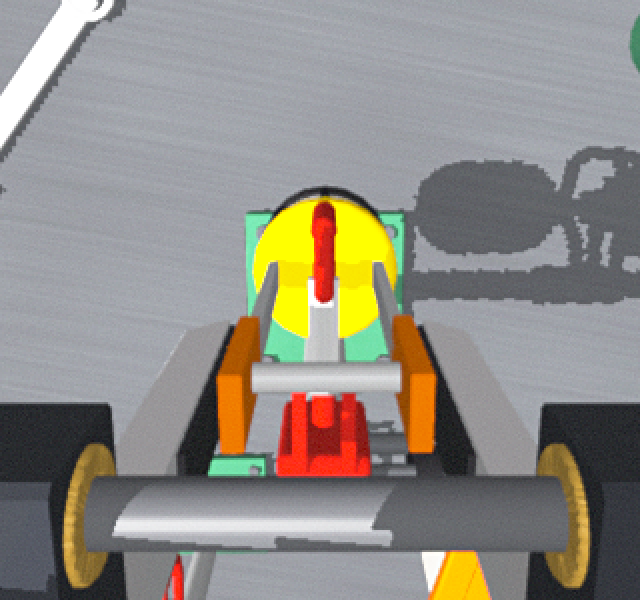

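The hook is centred in the window. The bar, at crop (326,377), lies above the throat behind the nose tip, at crop (323,300). I'll lower it lightly and feel forward for the nose.

Run:
```python
from h import *
r.servo_line(wp(-60,268),max_speed=30)
h=r.servo_line(wp(-60,249.0),max_speed=12,threshold=3); print("down",h,st())
z=r.observe()["tcp_pos"][2]+12
if h: z+=1.2; r.servo_line(wp(-60,z),max_speed=10)
print(st())
h=r.servo_line(wp(-76,z),max_speed=6,threshold=3); print("fwd",h,st())
```

```text
down False [ 1.5000e+01 -5.9950e+01 -1.8000e+00  2.4907e+02 -4.4000e-01  5.0000e-02
 -3.9100e+00]
[ 1.5000e+01 -5.9950e+01 -1.8000e+00  2.4907e+02 -4.4000e-01  5.0000e-02
 -3.9100e+00]
fwd True [ 1.6410e+01 -6.7540e+01 -1.6900e+00  2.4882e+02  2.6900e+00  1.8000e-01
 -5.7000e-01]
```

Contact came at x=-67.5, where I expected it. I'll back off about 1.3 mm and press down, with a force guard.

Run:
```python
from h import *
z=r.observe()["tcp_pos"][2]+12
r.servo_line(wp(-66.1,z),max_speed=6); r.wait(0.2); print(st())
for zt in (245,241,237,233,229,225,221,218,216,214.5):
    h=r.servo_line(wp(-66.1,zt),max_speed=12,threshold=6); s=st(); print(zt,h,s)
    if h or s[6]>11 or np.hypot(s[4],s[5])>7: break
```

```text
[ 1.7090e+01 -6.6190e+01 -1.8100e+00  2.4874e+02  2.6000e-01 -1.9000e-01
 -2.7700e+00]
245 False [ 1.7560e+01 -6.6050e+01 -1.9000e+00  2.4522e+02 -1.7500e+00  1.3000e-01
  1.9200e+00]
241 False [ 18.04 -65.89  -1.9  241.13   1.08  -0.68   4.37]
237 False [ 18.52 -65.93  -1.84 237.18   0.77   0.31   6.12]
233 False [ 19.01 -66.15  -1.92 233.16  -0.35   0.77   7.69]
229 False [ 19.49 -66.45  -1.95 229.02  -2.37  -0.82   5.34]
225 False [ 19.98 -66.65  -1.97 224.92  -3.19  -0.51   5.59]
221 False [ 20.46 -66.77  -1.96 220.81  -4.36  -1.06   3.13]
218 False [ 20.86 -66.55  -1.85 217.83  -5.24  -1.3    2.83]
216 False [ 21.18 -66.96  -1.74 215.39  -6.2   -2.01   0.39]
214.5 False [ 2.1450e+01 -6.5890e+01 -1.3900e+00  2.1405e+02 -1.4000e-01 -1.7000e-01
 -3.2000e+00]
```

The gate force rose and then vanished, leaving only the lamp's weight, so the bar has gone through. Now I'll set it down in the bowl.

Run:
```python
from h import *
r.servo_line(wp(-69,214),max_speed=8,threshold=3); print(st())
h=r.servo_line(wp(-69,207),max_speed=8,threshold=2.2); print(h,st())
r.wait(0.3); print(st())
im,d,cal=snap("wrist"); save("w5.png",im[100:400,160:480].repeat(2,0).repeat(2,1))
```

```text
[ 2.1970e+01 -6.8950e+01 -1.8000e+00  2.1405e+02 -4.0000e-02  6.7000e-01
 -2.6100e+00]
True [ 2.2530e+01 -6.9020e+01 -1.8000e+00  2.0985e+02  3.2000e-01 -1.1000e-01
  4.6800e+00]
[ 22.83 -69.04  -1.75 209.82   0.23  -0.35   5.27]
```

View pics/w5.png

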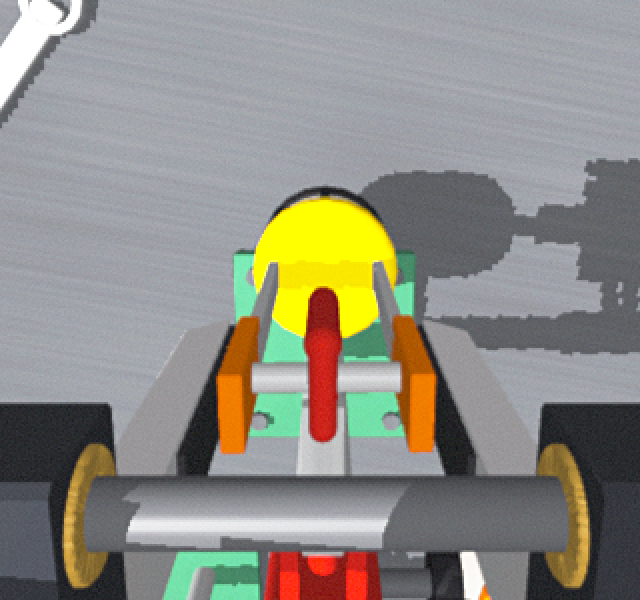

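The bar now lies under the nose, at crop (323,377), and the white gate is shut above it. I'll ease off the pressure, let go and retreat upward.

Run:
```python
from h import *
r.servo_line(wp(-69,210.4),max_speed=5); r.wait(.2); print(st())
r.command_gripper(62); r.wait(0.4); r.command_gripper(80)
r.servo_line(wp(-69,370),max_speed=90); r.wait(4)
im,d,cal=snap("wrist"); W=cloud(d,cal); v=im[80:330,160:480].repeat(2,0).repeat(2,1)
s2,_,_=snap("scene"); w=cv2.resize(s2[150:300,205:305],(333,500),interpolation=2); save("w6.png",np.hstack([v[:,90:550],w])); print(st())
for o in lampfit(im,d+0,cal): print(o)
H,S,V=cv2.split(cv2.cvtColor(im,cv2.COLOR_RGB2HSV)); m=(H>4)&(H<20)&(S>150)&(W[...,2]>200); m[:,:250]=0; m[:,400:]=0
print(m.sum(),np.nanpercentile(W[m],[2,50,98],axis=0))
```

```text
[ 23.48 -69.07  -1.74 210.28   0.75   0.28  -2.24]
[ 3.0820e+01 -6.9010e+01 -1.8000e+00  3.6998e+02  4.5000e-01  4.8000e-01
 -2.3000e-01]
331 [[ 520.91811302 -229.87276029  203.89681719]
 [ 541.08230855 -205.47144356  232.3925135 ]
 [ 617.75494786 -182.18085397  489.33057872]]
```

View pics/w6.png

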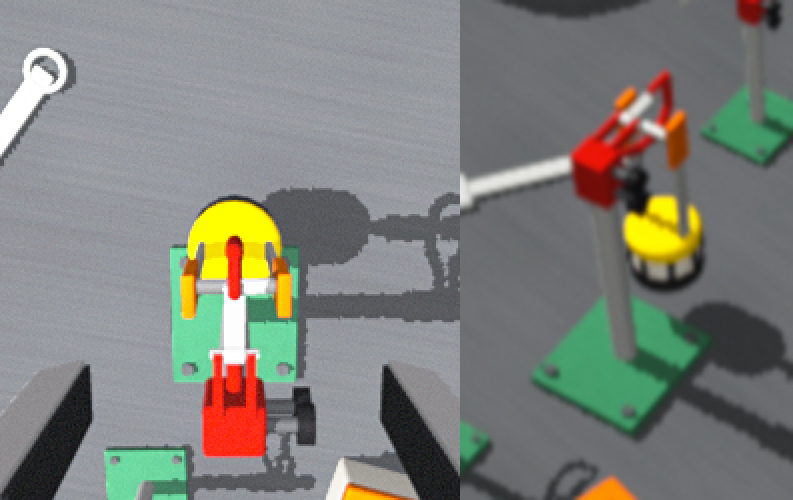

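The lamp hangs upright in the hook with the gate shut, and the gripper is clear. Before handing in I'll check that it isn't swinging.

Run:
```python
from h import *
def f():
    P=[]
    for _ in range(6):
        im,_,_=snap("wrist"); H,S,V=cv2.split(cv2.cvtColor(im,cv2.COLOR_RGB2HSV)); m=(H>22)&(H<34)&(S>150); m[:150]=0; m[260:]=0; m[:,:220]=0; m[:,420:]=0
        P.append(np.argwhere(m).mean(0)); r.wait(0.1)
    return np.ptp(np.array(P),0)
for _ in range(6):
    p=f(); print(p)
    if p.max()<0.4: break
    r.wait(2)
print(st()[0]); r.hand_in()
```

```text
[0.15811763 0.08838412]
31.72
the job is handed in; nothing more can be done
```

The lamp hangs still and released in the large stand's closed snap hook, and I handed the job in at about 32 s of the 64 s allowed. The wrist force never went above about 8 N, and no bystander was touched.

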